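Open the child-resistant cap of the dishwasher-cleaner jug

ROBOT

A 6-joint arm with a two-finger parallel gripper is mounted at the origin on the work surface. World frame = base frame: x ahead of the robot, y to its left, z up, the work surface at z = 0. Lengths are in m, angles in rad, forces in N, time in s.
With the tool pointing down it reaches from about 0.25 to 0.775 m from the base axis. Payload 4 kg.
Tool frame: the origin (TCP) lies midway between the tips of the shut fingers; the grasp point (between the pads) lies 19 mm behind it; z points along the fingers, x is the direction in which the jaws open and shut, and the axes are right-handed (so a half turn about z gives the same grasp; the last joint's range is limited). The gripper opens to 94 mm and grips with 3 to 60 N. Pads are 16 mm wide; open, the fingers measure 119 mm over their backs; the gripper's body (75 mm by 177 mm) begins 78 mm behind the grasp point.
Start: joints at [1.18, 0.087, 1.371, -0, 1.684, -0.103], TCP at [0.156, 0.527, 0.206] pointing down, gripper open.
Joint ranges: [-3.1, 3.1], [-0.76, 2.03], [0.27, 2.55], [-1.08, 4.22], [0.17, 2.65], [-2.57, 2.57]. Speed limits (rad/s): [2.79, 2.79, 3.14, 3.14, 3.14, 3.14].

INTERFACE

Orientations are given as [roll, pitch, yaw] about the fixed x, y, z axes, in that order (R = Rz(yaw) Ry(pitch) Rx(roll)).
In Python, from bench import robot, eyes, close_job gives the robot as it stands.
- The arm moves only by the shell command python3 -m jog 'ROWS'. ROWS is JSON, a list of rows, each a list of 3 entries, a list of its own where there are three numbers: the turn, a rotation vector about the tool's x, y, z in degrees, then the shift along the tool's x, y, z in mm, then the closure, from -1 (fully open) to 1 (shut). In form: [[[wx, wy, wz], [x, y, z], claw], ...]. A call has 1 to 5 rows; each row is the pose to reach, as a shift and turn from the pose commanded when the call began, along the tool's axes at that moment; what a row does not reach only later rows make up. A row lasts 1/10 s, in which the tool goes at most 50 mm and 8.59 degrees, less where a joint would pass 70% of its speed; a pose out of reach is approached as far as the arm can. A call with a gripper value outside its range is refused whole. The fingers move at their own pace and stop on an object; the grip force is fixed at half the most. Time passes only in rows, so rows that repeat a pose let the fingers close. It gives the time, the measured TCP pose, the force and the opening at its end, in the units of the state.
- robot.get_obs(): the state, without advancing time (a new reading comes with each control period).
- eyes.snapshot(name): name is "scene" or "top"; returns (picture, depth): 420x560x3 uint8, red, green, blue; 420x560 float32, m along the optical axis (not along the pixel's ray), 0 where there is no reading.
- eyes.camera_params(name): a dict with "mtx" (3x3 intrinsics, pixels), "k1" (the pictures are not rectified: a ray, as slopes to the right and down, at radius r is drawn at 1 + k1 r^2 times it, then the intrinsics apply), "world_to_cam" (4x4, takes a point from world to camera coordinates). Camera axes: x right, y up, looking along -z (the intrinsics and any distortion apply to the point x, -y, -z); pixel columns grow to the right and rows downward; lengths in m; the calibration is good to about 2 mm. A picture is of the moment at which its call begins. camera_params takes no time and is no camera call.
- close_job(): hands the job in, once; it reports no verdict.
The state is a dict: "time": time; "joint_positions": joint angles; "qvel": joint speeds; "joint_torque": joint torques, N m; "tool_pos": TCP position; "ee_rot": TCP orientation; "wrist_force": force on the tool from outside, world axes, zero at the start; "wrist_torque": the same for the moment, N m; "width": finger opening in m.
Only numpy, scipy, OpenCV 4.12 (cv2) and the standard library are available. Lean on these libraries where they do the work, as an engineer would, in place of code of your own. Each camera call takes 0.05 s, during which the arm holds its last target. There are 200 camera calls.

TASK

Open the child-resistant cap of the white jug: grip it, press it down hard against its spring until it bottoms, keep it pressed while you turn it anticlockwise (seen from above) from the closed mark to the open mark, about 62 degrees, then lift it straight off, all without forcing the closure. Set the cap down gently, right way up, in the middle of the shallow metal dish and let go of it. Leave the tumbler, the spice jar and the steel cup standing where they are.

Things in the scene. Friction and masses are not known exactly. Their poses are not given: they have to be found in the camera images.
- jug: White rectangular plastic jug strapped in a steel cradle fixed to the table; it cannot move. Origin: on the neck axis, at table height; z up. Body x -43 to +87 mm, y +-48 mm, shoulder 146 mm high; side handle out to x +127 mm, below the shoulder. Flange of radius 32 mm, 150 mm high, around the foot of the neck, with two small raised marks: closed on +x, open 62 degrees anticlockwise of it.
- closure (a point): Point on the neck axis, 160 mm above the table, jug axes: the spring closure. Pressing the cap down takes 10 N at once and 0.2 N more per mm. Its lugs clear the locking teeth 1.5 to 10.5 mm down (differs from jug to jug, cannot be seen) and it meets a hard stop 2.3 mm farther: 14 to 18 N of push has it home on the stop. It breaks if cap and jug press on each other with more than 32 N in any direction.
- open_mark (a point): The open mark on the flange (its inner end, 31 mm from the neck axis, 149 mm high). Held down, the cap turns anticlockwise; past the teeth (after about 42 degrees) it turns freely, even if let up, to a hard stop about 70 degrees from closed; it lifts out from 55 degrees on, best at this mark (62 degrees). Turned when not deep enough, its lugs jam against the teeth.
- cap: Round ribbed grey plastic cap on the jug, 50 mm outside diameter, 29 mm tall, hollow, 45 g. Origin: centre of its lower rim (173 mm above the table at the start); z up through its closed top. A thin raised ridge on top runs from the centre along its +x; closed, its x lies along the jug's x within 5 degrees. Grip its side from above at any yaw; around and below it is free down to the flange, 23 mm below its rim.
- dish: Shallow round metal dish, 156 mm across the rim, 13 mm high, loose, 0.4 kg. Origin: centre of its underside; z up. Its flat inner floor is 3 mm above the origin and 134 mm across; room for the fingers to open around the cap set in its middle.
- tumbler: Bystander, to be left alone: clear glass tumbler, 60 mm across, 85 mm tall. Origin: centre of its underside.
- spice_jar: Bystander, to be left alone: amber glass jar with a metal lid, 52 mm across, 75 mm tall. Origin: centre of its underside.
- steel_cup: Bystander, to be left alone: steel cup, 70 mm across, 70 mm tall. Origin: centre of its underside.
Not all that is in view belongs to the job. There is more than one size of the dish; the one meant has the size given above.

How it is judged:
On the way, in this order (a step that is already met when the one before it is completed fails the run):
1. the cap is turned to open (more than 46 degrees) while still seated on the neck (angle between the x axis of cap and the x axis of jug, either way round above 0.8 rad and horizontal distance between cap and jug below 0.006 m and z of cap in the frame of jug below 0.178 m and angle between cap's own z axis and vertical below 0.15 rad), for 0.1 s.
2. the cap is lifted off the neck, upright and held by the fingers (z of cap in the frame of jug above 0.195 m and angle between cap's own z axis and vertical below 0.5 rad and contact force between the fingers and cap above 1 N), for 0.1 s.
At the end, for the whole second after the job is handed in: The cap stands on its lower rim, right way up (within 7 degrees), flat on the floor of the dish, within 30 mm of its centre, at rest and released; the dish is within 40 mm of where it stood (horizontal distance between cap and dish below 0.03 m and z of cap in the frame of dish between 0 and 0.007 m and angle between cap's own z axis and vertical below 0.12 rad and linear speed of cap below 0.02 m/s and distance of dish from where it was at the start of the episode below 0.04 m and contact force between the fingers and cap below 0.1 N); the robot touches nothing.
It fails at once if the closure is forced: cap and jug press on each other with more than 32 N (contact force between cap and jug above 32 N).
It fails at once if the cap is dropped or thrown: faster than 0.5 m/s while no finger holds it (linear speed of cap above 0.5 m/s and contact force between the fingers and cap below 0.1 N).
It fails at once if the cap is slammed down into the dish (more than 40 N) (contact force between cap and dish above 40 N).
It fails at once if a bystander is pushed more than 30 mm or knocked over (distance of any of tumbler, spice_jar, steel_cup from where it was at the start of the episode above 0.03 m).
It also fails if it takes over 70 s, if anything falls off the work surface, if the arm or the gripper's body presses on something with over 40 N, if the wrist force passes 120 N, or if a joint passes its speed limit or range.

## Working session

There is one attempt and no reset: what is moved stays moved. The work goes in short steps, Python scripts to look and compute and a shell command to move; the robot and the scene stay as the last step left them, time stands still between calls to the robot, and variables do not carry over. Pictures are saved under pics/ and viewed, about 8 in all and at most 12, crops included, and the job is handed in when it is done.

```bash
mkdir -p pics; ls; cat > h.py <<'E'
import numpy as np, cv2
from bench import robot, eyes
def snap(n,f):
    p,d=eyes.snapshot(n); cv2.imwrite(f'pics/{f}.png',p[:,:,::-1]); np.savez(f'pics/{f}.npz',p=p,d=d); return p,d
def w(n,u,v,d=None,z=None):
    c=eyes.camera_params(n); K=np.array(c['mtx']); k=float(c['k1']); T=np.linalg.inv(np.array(c['world_to_cam']))
    x,y=cv2.undistortPoints(np.array([[[u,v]]],float),K,np.array([k,0,0,0.]))[0,0]
    r=np.array([x,-y,-1.])
    if d is not None: return (T@np.append(r*d,1))[:3]
    R=T[:3,:3]@r; o=T[:3,3]; return o+R*(z-o[2])/R[2]
E
python3 - <<'E'
from h import *
snap('scene','s0');snap('top','t0')
print(robot.get_obs())
for n in('scene','top'):print(eyes.camera_params(n))
E
```

```text
pics
{'time': 0.1, 'joint_positions': array([ 1.17988459e+00,  8.78849211e-02,  1.37207431e+00, -1.53555787e-05,
        1.68360349e+00, -1.03093504e-01]), 'qvel': array([-0.00174563, -0.00254122, -0.00572961, -0.00033355,  0.00178425,
        0.00031851]), 'joint_torque': array([ 2.48349548e-03, -3.41254485e+01, -3.03299940e+01,  7.20945792e-02,
        3.04303248e-02, -8.31328043e-05]), 'tool_pos': array([0.15594291, 0.52692107, 0.20443375]), 'ee_rot': array([-3.14140509e+00,  1.96117864e-03,  1.28297656e+00]), 'wrist_force': array([ 0.03347709, -0.32682699,  0.42389028]), 'wrist_torque': array([ 0.0085228 , -0.00657946, -0.01689553]), 'width': 0.09438949725101252}
{'mtx': array([[445.23528679,   0.        , 278.38946512],
       [  0.        , 445.23528679, 216.45363734],
       [  0.        ,   0.        ,   1.        ]]), 'k1': -0.01797892747645314, 'world_to_cam': array([[ 0.82090514,  0.57068627,  0.02078298, -0.43095246],
       [-0.31967373,  0.42906952,  0.84481244,  0.0480941 ],
       [ 0.47320552, -0.70015465,  0.53465878, -1.24669547],
       [ 0.        ,  0.        ,  0.        ,  1.        ]])}
{'mtx': array([[482.79065495,   0.        , 285.82388441],
       [  0.        , 482.79065495, 200.17520343],
       [  0.        ,   0.        ,   1.        ]]), 'k1': -0.040941254239035316, 'world_to_cam': array([[ 0.00630751, -0.99995272, -0.00740102,  0.00906494],
       [ 0.99150172,  0.00529213,  0.12998592, -0.55007504],
       [-0.12994061, -0.00815801,  0.99148822, -1.03715798],
       [ 0.        ,  0.        ,  0.        ,  1.        ]])}
```

View pics/s0.png

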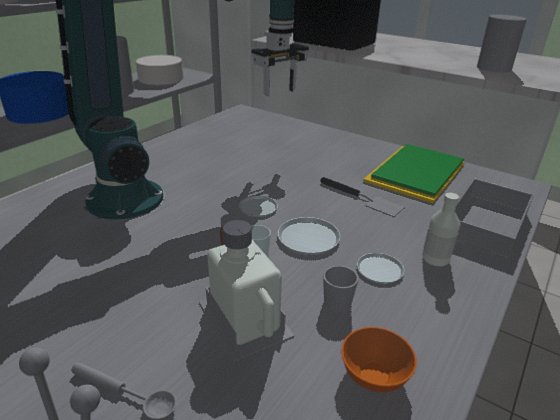

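View pics/t0.png

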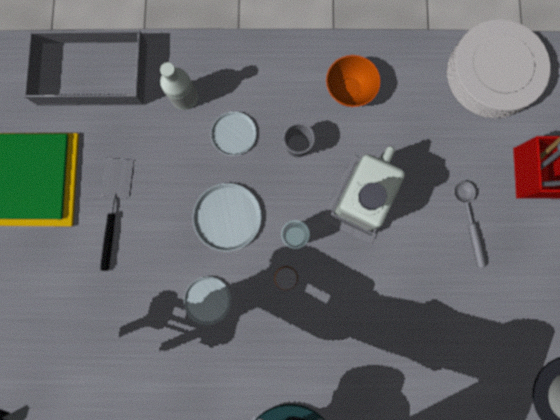

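The top view shows the jug with its cap at about (374,196), the dish at (228,216) (the largest of three), the tumbler at (295,235), the jar at (286,279) and the steel cup at (299,139). Next I'll measure and crop.

```bash
python3 - <<'E'
from h import *
z=np.load('pics/t0.npz');p,d=z['p'],z['d']
print('cap top pts z=.202', w('top',374,196,z=.202), w('top',374,196,d=d[196,374]))
print('dish', w('top',228,216,d=d[216,228]), [w('top',*q,z=.013) for q in((193,216),(264,216),(228,182),(228,252))])
# cap via depth
pts=[];
for v in range(150,240):
  for u in range(320,420):
    if d[v,u]>0:
      q=w('top',u,v,d=d[v,u])
      if q[2]>.19: pts.append([*q,u,v])
pts=np.array(pts);print(len(pts),pts.mean(0),pts.min(0),pts.max(0))
print(cv2.minEnclosingCircle(pts[pts[:,2]>.196][:,:2].astype(np.float32)))
dd=[]
for v in range(170,262):
  for u in range(180,276):
    q=w('top',u,v,d=d[v,u])
    if q[2]>.009 and d[v,u]>0: dd.append(q)
dd=np.array(dd);print(len(dd),cv2.minEnclosingCircle(dd[:,:2].astype(np.float32)))
sh=[]
for v in range(130,260):
  for u in range(310,430):
    if d[v,u]>0:
      q=w('top',u,v,d=d[v,u])
      if .138<q[2]<.155: sh.append(q)
sh=np.array(sh,np.float32);print(cv2.minAreaRect(sh[:,:2]), np.median(sh[:,2]))
c=cv2.resize(p[140:245,315:420],(735,735)[:2],interpolation=cv2.INTER_CUBIC)
c=cv2.convertScaleAbs(c,alpha=1.8,beta=0)
c=c[:600]
cv2.imwrite('pics/c0.png',c[:,:,::-1])
E
```

```text
cap top pts z=.202 [ 0.53704089 -0.15463793  0.202     ] [ 0.53685569 -0.15440633  0.2033149 ]
dish [0.5170186  0.14427088 0.00438547] [array([0.51570382, 0.22272543, 0.013     ]), array([0.51665515, 0.06159483, 0.013     ]), array([0.59420607, 0.14487486, 0.013     ]), array([0.43506893, 0.14144322, 0.013     ])]Traceback (most recent call last):
  File "<stdin>", line 10, in <module>
  File "h.py", line 6, in w
    c=eyes.camera_params(n); K=np.array(c['mtx']); k=float(c['k1']); T=np.linalg.inv(np.array(c['world_to_cam']))
ValueError: time passes only in moves, steps and waits
```

Calibration calls are rate-limited, so I'll cache the parameters.

```bash
cat > h.py <<'E'
import numpy as np, cv2
from bench import robot, eyes
C={n:eyes.camera_params(n) for n in('scene','top')}
def snap(n,f):
    p,d=eyes.snapshot(n); cv2.imwrite(f'pics/{f}.png',p[:,:,::-1]); np.savez(f'pics/{f}.npz',p=p,d=d); return p,d
def rays(n,uv):
    c=C[n]; x=cv2.undistortPoints(np.array(uv,float).reshape(-1,1,2),np.array(c['mtx']),np.array([float(c['k1']),0,0,0.]))[:,0]
    return np.c_[x[:,0],-x[:,1],-np.ones(len(x))], np.linalg.inv(np.array(c['world_to_cam']))
def w(n,u,v,z):
    r,T=rays(n,[[u,v]]); R=T[:3,:3]@r[0]; o=T[:3,3]; return o+R*(z-o[2])/R[2]
def cloud(n,d,u0,u1,v0,v1):
    v,u=np.mgrid[v0:v1,u0:u1]; u=u.ravel();v=v.ravel(); D=d[v,u]; k=D>0; u,v,D=u[k],v[k],D[k]
    r,T=rays(n,np.c_[u,v]); return (r*D[:,None])@T[:3,:3].T+T[:3,3]
E
cat > m.py <<'E'
from h import *
z=np.load('pics/t0.npz');p,d=z['p'],z['d']
f=lambda a:np.float32(a[:,:2])
q=cloud('top',d,320,420,150,240)
k=q[q[:,2]>.196];print('cap',len(k),np.median(k,0),cv2.minEnclosingCircle(f(k)))
sh=q[(q[:,2]>.140)&(q[:,2]<.149)];print('shoulder',cv2.minAreaRect(f(sh)),np.median(sh[:,2]))
q=cloud('top',d,180,276,170,262);k=q[q[:,2]>.009];print('dish',len(k),cv2.minEnclosingCircle(f(k)))
ex=q[q[:,2]<.1]
z2=np.load('pics/s0.npz');q=cloud('scene',z2['d'],210,265,210,260);k=q[(q[:,2]>.196)&(q[:,1]<-.1)]
print('cap scene',len(k),np.median(k,0),cv2.minEnclosingCircle(f(k)))
c=cv2.resize(p[150:235,330:420],None,fx=7,fy=7,interpolation=cv2.INTER_CUBIC)
cv2.imwrite('pics/c0.png',cv2.convertScaleAbs(c,alpha=1.5)[:,:,::-1])
E
python3 m.py
```

```text
cap 561 [ 0.53804896 -0.15236382  0.20233458] ((0.5383739471435547, -0.15229548513889313), 0.025835826992988586)
shoulder ((0.5582753419876099, -0.16178372502326965), (0.09209327399730682, 0.12654054164886475), 63.99652862548828) 0.1455766378857809
dish 528 ((0.5143797993659973, 0.1477234810590744), 0.07779504358768463)
cap scene 439 [ 0.5417091  -0.15767844  0.2024029 ] ((0.5384835600852966, -0.15365426242351532), 0.026288580149412155)
```

View pics/c0.png

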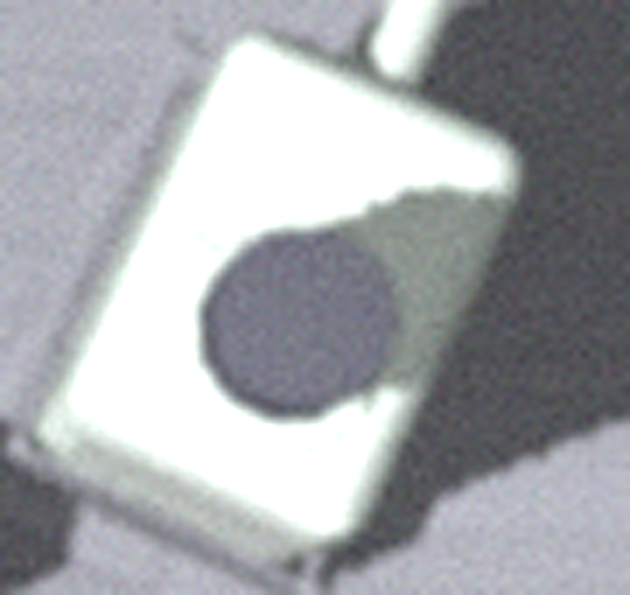

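Cap centre is about (0.538, -0.153), with the top at 0.202. Jug yaw is about -26° and the dish is at (0.515, 0.147) with radius 78 mm, so the sizes agree. I'll grip with tool yaw near 0 so the last joint has room for +62°.

```bash
cat > go.py <<'E'
import sys, numpy as np
from scipy.spatial.transform import Rotation as R
from bench import robot
o=robot.get_obs(); a=[float(s) for s in sys.argv[1:]]
A=R.from_euler('xyz',o['ee_rot']); B=R.from_euler('xyz',[np.pi,0,np.radians(a[3])])
print('turn',np.round(np.degrees((A.inv()*B).as_rotvec()),2),'shift',np.round(A.inv().apply(np.array(a[:3])-o['tool_pos'])*1e3,1))
print(o['time'],o['tool_pos'].round(4),np.degrees(o['ee_rot']).round(2),o['wrist_force'].round(2),o['wrist_torque'].round(2),round(o['width'],4),o['joint_positions'].round(2))
E
python3 go.py 0.5384 -0.153 0.265 0
```

```text
turn [6.000e-02 1.000e-01 7.351e+01] shift [-543.5  559.7  -59.6]
0.1 [0.1559 0.5269 0.2044] [-1.7999e+02  1.1000e-01  7.3510e+01] [ 0.03 -0.33  0.42] [ 0.01 -0.01 -0.02] 0.0944 [ 1.18  0.09  1.37 -0.    1.68 -0.1 ]
```

```bash
python3 -m jog '[[[0,0,8],[-30,30,-20],-1],[[0,0,16],[-65,65,-50],-1],[[0,0,24],[-100,100,-60],-1],[[0,0,32],[-135,138,-60],-1],[[0,0,40],[-170,174,-60],-1]]'; python3 go.py 0.5384 -0.153 0.265 0
```

```text
time: 0.6
tool_pos: [0.2705, 0.3219, 0.2659]
ee_rot: [3.142, -0.001, 0.58]
wrist_force: [0.9, 0.3, 0.0]
width: 0.0938
turn [-2.000e-02 -8.000e-02  3.324e+01] shift [-36.3 544.    0.8]
0.6 [0.2705 0.3219 0.2659] [ 1.800e+02 -8.000e-02  3.324e+01] [0.95 0.31 0.04] [-0.03 -0.01  0.02] 0.0938 [ 0.74 -0.21  1.53 -0.    1.82  0.16]
```

```bash
python3 -m jog '[[[0,0,8],[-3,48,0],-1],[[0,0,16],[-6,96,0],-1],[[0,0,24],[-9,144,0],-1],[[0,0,32],[-12,192,0],-1],[[0,0,33],[-15,240,0],-1]]'; python3 go.py 0.5384 -0.153 0.265 0
```

```text
time: 1.1
tool_pos: [0.3903, 0.1131, 0.2652]
ee_rot: [-3.141, -0.0, 0.006]
wrist_force: [1.5, 0.7, 1.6]
width: 0.0936
turn [-0.02 -0.01  0.36] shift [1.465e+02 2.670e+02 1.000e-01]
1.1 [0.3903 0.1131 0.2652] [-1.7998e+02 -1.0000e-02  3.6000e-01] [1.52 0.71 1.59] [-0.02  0.09 -0.01] 0.0936 [ 0.14 -0.24  1.56  0.    1.82  0.14]
```

```bash
python3 -m jog '[[[0,0,0],[24,42,0],-1],[[0,0,0],[48,84,0],-1],[[0,0,0],[72,126,0],-1],[[0,0,0],[96,168,0],-1],[[0,0,0],[115,205,0],-1]]' >/dev/null; python3 -m jog '[[[0,0,0],[10,18,0],-1],[[0,0,0],[20,36,0],-1],[[0,0,0],[20,36,0],-1],[[0,0,0],[20,36,0],-1]]'; python3 go.py 0.5384 -0.153 0.179 0
```

```text
time: 2.0
tool_pos: [0.5267, -0.1246, 0.2647]
ee_rot: [-3.14, 0.002, 0.008]
wrist_force: [0.4, 0.8, -0.4]
width: 0.0939
turn [-0.07  0.09  0.48] shift [11.6 28.6 85.7]
2.0 [ 0.5267 -0.1246  0.2647] [-1.7993e+02  9.0000e-02  4.8000e-01] [ 0.37  0.77 -0.42] [-0.05  0.08  0.02] 0.0939 [-0.34  0.07  1.28  0.    1.8  -0.35]
```

```bash
python3 - <<'E'
from h import *
a,_=snap('top','t1');b,d=snap('scene','s1')
c=cv2.resize(b[185:275,190:290],None,fx=6,fy=6,interpolation=cv2.INTER_CUBIC)
cv2.imwrite('pics/c1.png',cv2.convertScaleAbs(c,alpha=1.8)[:,:,::-1])
E
```

```text
(no output)
```

View pics/c1.png

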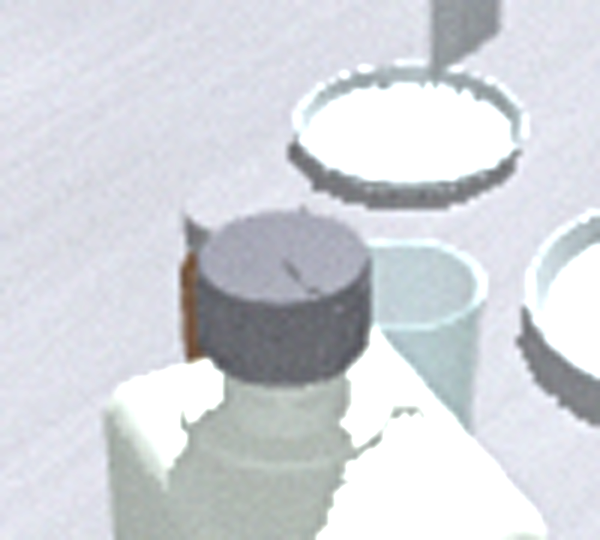

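The ridge on the cap runs from its centre toward the handle, and the gripper is on its way to the cap. I'll align above it and then descend.

```bash
python3 -m jog '[[[0,0,0.4],[6,14,0],-1],[[0,0,0.4],[12,29,0],-1],[[0,0,0.4],[12,29,0],-1],[[0,0,0.4],[12,29,0],-1],[[0,0,0.4],[12,29,0],-1]]'; python3 go.py 0.5384 -0.153 0.179 0
```

```text
time: 2.6
tool_pos: [0.5393, -0.1537, 0.2653]
ee_rot: [-3.141, 0.0, 0.002]
wrist_force: [-1.6, -0.3, 0.3]
width: 0.0941
turn [-0.03  0.01  0.1 ] shift [-0.9 -0.6 86.3]
2.6 [ 0.5393 -0.1537  0.2653] [-1.7997e+02  1.0000e-02  1.0000e-01] [-1.59 -0.26  0.26] [-0.05  0.04 -0.  ] 0.0941 [-0.38  0.11  1.23  0.    1.8  -0.38]
```

```bash
python3 -m jog '[[[0,0,0],[-1,-0.5,25],-1],[[0,0,0],[-1,-0.5,50],-1],[[0,0,0],[-1,-0.5,75],-1],[[0,0,0],[-1,-0.5,86],-1],[[0,0,0],[-1,-0.5,86],-1]]' >/dev/null;python3 -m jog '[[[0,0,0],[0,0,0],-1],[[0,0,0],[0,0,0],-1]]'; python3 go.py 0.5384 -0.153 0.179 0
```

```text
time: 3.3
tool_pos: [0.5393, -0.1535, 0.1814]
ee_rot: [3.14, -0.003, 0.002]
wrist_force: [0.4, -0.6, -0.1]
width: 0.0938
turn [ 0.06 -0.18  0.12] shift [-0.9 -0.5  2.4]
3.3 [ 0.5393 -0.1535  0.1814] [ 1.7994e+02 -1.8000e-01  1.2000e-01] [ 0.39 -0.65 -0.14] [-0.08 -0.    0.01] 0.0938 [-0.38  0.11  1.39  0.    1.64 -0.38]
```

```bash
python3 -m jog '[[[0,0,0],[-0.5,0,1],-0.1],[[0,0,0],[-0.5,0,1],-0.1],[[0,0,0],[-0.5,0,1],-0.1],[[0,0,0],[-0.5,0,1],-0.1],[[0,0,0],[-0.5,0,1],-0.1]]'; python3 go.py 0.5384 -0.153 0.179 0
```

```text
time: 3.8
tool_pos: [0.5379, -0.1532, 0.1785]
ee_rot: [-3.142, -0.0, 0.002]
wrist_force: [0.3, 0.4, 0.1]
width: 0.0569
turn [-0.   -0.01  0.11] shift [ 0.5 -0.2 -0.5]
3.8 [ 0.5379 -0.1532  0.1785] [-1.8e+02 -1.0e-02  1.1e-01] [0.29 0.39 0.15] [-0.05  0.04  0.02] 0.0569 [-0.38  0.11  1.39  0.    1.63 -0.38]
```

```bash
python3 -m jog '[[[0,0,0],[0,0,0],-0.1],[[0,0,0],[0,0,0],-0.08],[[0,0,0],[0,0,0],-0.06]]';python3 -m jog '[[[0,0,0],[0,0,0],-0.04],[[0,0,0],[0,0,0],0.1],[[0,0,0],[0,0,0],0.5]]'; python3 -m jog '[[[0,0,0],[0,0,0],1],[[0,0,0],[0,0,0],1],[[0,0,0],[0,0,0],1]]'; python3 go.py 0.5384 -0.153 0.179 0
```

```text
time: 4.1
tool_pos: [0.5378, -0.1532, 0.1784]
ee_rot: [-3.141, 0.0, 0.002]
wrist_force: [-0.2, 0.6, -0.5]
width: 0.0505
time: 4.4
tool_pos: [0.5378, -0.1532, 0.1784]
ee_rot: [-3.141, 0.0, 0.002]
wrist_force: [0.1, 0.3, -0.5]
width: 0.0501
time: 4.7
tool_pos: [0.5379, -0.1532, 0.1784]
ee_rot: [-3.141, -0.0, 0.002]
wrist_force: [-0.6, -0.0, -0.4]
width: 0.0499
turn [-0.01 -0.    0.11] shift [ 0.5 -0.2 -0.6]
4.7 [ 0.5379 -0.1532  0.1784] [-1.7999e+02 -0.0000e+00  1.1000e-01] [-0.6  -0.02 -0.35] [-0.01  0.01  0.06] 0.0499 [-0.38  0.11  1.39  0.    1.63 -0.38]
```

The cap is gripped (width 49.9 mm) with no lateral force. Now I'll press gradually.

```bash
for i in 1 2; do python3 -m jog '[[[0,0,0],[0,0,0.5],1],[[0,0,0],[0,0,1],1],[[0,0,0],[0,0,1.5],1],[[0,0,0],[0,0,1.5],1]]'; done; python3 go.py 0.5384 -0.153 0.179 0|tail -1
```

```text
time: 5.1
tool_pos: [0.538, -0.1532, 0.1783]
ee_rot: [3.141, -0.001, 0.002]
wrist_force: [-2.4, 1.3, 4.9]
width: 0.0493
time: 5.5
tool_pos: [0.538, -0.1533, 0.1781]
ee_rot: [3.141, -0.002, 0.002]
wrist_force: [-3.6, 0.8, 10.2]
width: 0.05
5.5 [ 0.538  -0.1533  0.1781] [ 1.7995e+02 -1.3000e-01  1.1000e-01] [-3.55  0.84 10.19] [ 0.12  0.74 -0.01] 0.05 [-0.38  0.11  1.4  -0.    1.63 -0.38]
```

```bash
for i in 1 2 3; do python3 -m jog '[[[0,0,0],[0,0,0.6],1],[[0,0,0],[0,0,1.2],1],[[0,0,0],[0,0,1.8],1],[[0,0,0],[0,0,1.8],1]]' | egrep 'pos|force|width'; done
```

```text
tool_pos: [0.5381, -0.1533, 0.1764]
wrist_force: [-4.1, 0.3, 9.6]
width: 0.0499
tool_pos: [0.538, -0.1532, 0.1747]
wrist_force: [-2.8, 0.7, 9.7]
width: 0.05
tool_pos: [0.538, -0.1533, 0.1739]
wrist_force: [-4.5, 1.4, 13.1]
width: 0.0499
```

```bash
python3 -m jog '[[[0,0,0],[0,0,0.4],1],[[0,0,0],[0,0,0.8],1],[[0,0,0],[0,0,0.8],1],[[0,0,0],[0,0,0.8],1]]' | egrep 'pos|force|width'; python3 go.py 0.538 -0.153 0.179 0|tail -1
```

```text
tool_pos: [0.5381, -0.1533, 0.1739]
wrist_force: [-5.4, 1.6, 15.1]
width: 0.0497
7.1 [ 0.5381 -0.1533  0.1739] [ 1.7991e+02 -2.1000e-01  1.2000e-01] [-5.41  1.57 15.11] [ 0.29  1.22 -0.01] 0.0497 [-0.38  0.11  1.4  -0.    1.62 -0.38]
```

The stop is firm (z unchanged, 15 N). I'll relax the lateral force a little and start turning.

```bash
python3 -m jog '[[[0,0,0],[-1,0.2,0],1],[[0,0,-2],[-1,0.2,0],1],[[0,0,-5],[-1,0.2,0],1],[[0,0,-8],[-1,0.2,0],1],[[0,0,-8],[-1,0.2,0],1]]' ; python3 go.py 0.538 -0.153 0.179 0|tail -1
```

```text
time: 7.6
tool_pos: [0.5388, -0.1537, 0.174]
ee_rot: [3.138, -0.007, 0.143]
wrist_force: [-1.1, 1.3, 13.3]
width: 0.05
7.6 [ 0.5388 -0.1537  0.174 ] [179.81  -0.42   8.18] [-1.1   1.33 13.26] [ 0.19  0.39 -0.02] 0.05 [-0.38  0.11  1.41  0.    1.62 -0.52]
```

```bash
python3 -m jog '[[[0,0,-3],[0,0,0.5],1],[[0,0,-6],[0,0,0.6],1],[[0,0,-9],[0,0,0.7],1],[[0,0,-12],[0,0,0.7],1],[[0,0,-12],[0,0,0.7],1]]' ; python3 go.py 0.538 -0.153 0.179 0|tail -1;  python3 - <<'E'
from h import *
b,d=snap('scene','s2')
c=cv2.resize(b[165:275,190:290],None,fx=5,fy=5,interpolation=cv2.INTER_CUBIC)
cv2.imwrite('pics/c2.png',cv2.convertScaleAbs(c,alpha=1.8)[:,:,::-1])
E
```

```text
time: 8.1
tool_pos: [0.5388, -0.1536, 0.1739]
ee_rot: [3.137, -0.007, 0.352]
wrist_force: [-1.4, 1.4, 15.2]
width: 0.0501
8.1 [ 0.5388 -0.1536  0.1739] [179.72  -0.4   20.19] [-1.38  1.4  15.22] [0.22 0.54 0.04] 0.0501 [-0.38  0.11  1.41  0.    1.62 -0.73]
```

View pics/c2.png

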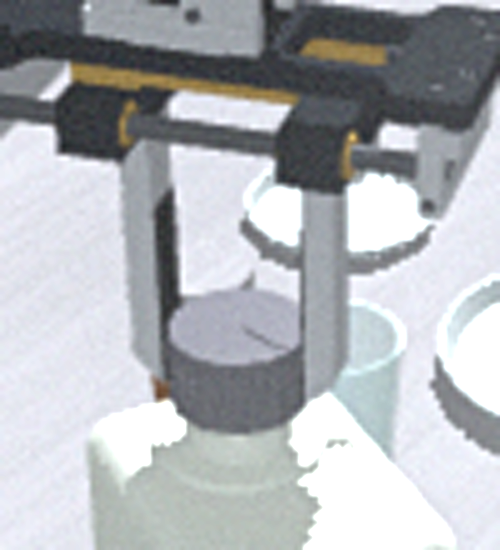

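The ridge has swung anticlockwise with the gripper, so there is no slip. I'll continue.

```bash
python3 -m jog '[[[0,0,-4],[0,0,0],1],[[0,0,-8],[0,0,0],1],[[0,0,-12],[0,0,0],1],[[0,0,-15],[0,0,0],1],[[0,0,-15],[0,0,0],1]]' |egrep 'force|rot|pos'; python3 -m jog '[[[0,0,-4],[0,0,0],1],[[0,0,-8],[0,0,0],1],[[0,0,-12],[0,0,0],1],[[0,0,-15],[0,0,0],1],[[0,0,-15],[0,0,0],1]]' ; python3 go.py 0.538 -0.153 0.179 62
```

```text
tool_pos: [0.5386, -0.1537, 0.1739]
ee_rot: [3.135, -0.005, 0.614]
wrist_force: [-2.8, 2.8, 15.2]
time: 9.15
tool_pos: [0.5385, -0.1537, 0.1739]
ee_rot: [3.134, -0.003, 0.876]
wrist_force: [-3.3, 2.7, 15.8]
width: 0.05
turn [  0.43  -0.13 -11.82] shift [ 0.2 -0.8 -5.1]
9.15 [ 0.5385 -0.1537  0.1739] [ 1.7959e+02 -1.7000e-01  5.0180e+01] [-3.34  2.66 15.81] [0.25 0.65 0.08] 0.05 [-0.38  0.11  1.41  0.    1.62 -1.26]
```

```bash
python3 -m jog '[[[0,0,-4],[0,0,0],1],[[0,0,-8],[0,0,0],1],[[0,0,-12],[0,0,0],1],[[0,0,-12],[0,0,0],1],[[0,0,-12],[0,0,0],1]]'; python3 go.py 0.538 -0.153 0.179 62;  python3 - <<'E'
from h import *
b,d=snap('scene','s3')
c=cv2.resize(b[165:275,190:290],None,fx=5,fy=5,interpolation=cv2.INTER_CUBIC)
cv2.imwrite('pics/c3.png',cv2.convertScaleAbs(c,alpha=1.8)[:,:,::-1])
E
```

```text
time: 9.65
tool_pos: [0.5383, -0.1537, 0.1739]
ee_rot: [3.134, -0.001, 1.084]
wrist_force: [-3.1, 2.5, 15.8]
width: 0.05
turn [ 0.42 -0.06  0.14] shift [ 0.5 -0.6 -5.1]
9.65 [ 0.5383 -0.1537  0.1739] [ 1.7958e+02 -6.0000e-02  6.2140e+01] [-3.11  2.54 15.8 ] [0.31 0.72 0.09] 0.05 [-0.38  0.11  1.41  0.    1.62 -1.46]
```

View pics/c3.png

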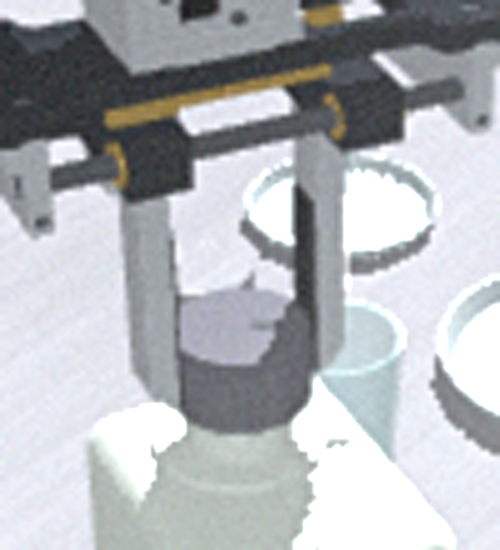

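The ridge now points right, about 60° round. I'll let it up slowly and lift.

```bash
python3 -m jog '[[[0,0,0],[0,0,-1.5],1],[[0,0,0],[0,0,-3],1],[[0,0,0],[0,0,-4.5],1],[[0,0,0],[0,0,-6],1],[[0,0,0],[0,0,-6],1]]'|egrep 'pos|force|width'; python3 -m jog '[[[0,0,0],[0,0,-1.5],1],[[0,0,0],[0,0,-3],1],[[0,0,0],[0,0,-4.5],1],[[0,0,0],[0,0,-4.5],1]]'; python3 go.py 0.538 -0.153 0.179 62|tail -1
```

```text
tool_pos: [0.5382, -0.1537, 0.1779]
wrist_force: [-0.0, 1.0, 10.1]
width: 0.0498
time: 10.6
tool_pos: [0.5365, -0.1533, 0.1783]
ee_rot: [-3.14, 0.0, 1.084]
wrist_force: [-0.8, 0.1, 1.1]
width: 0.05
10.6 [ 0.5365 -0.1533  0.1783] [-1.7991e+02  1.0000e-02  6.2110e+01] [-0.78  0.12  1.05] [-0.04  0.02 -0.04] 0.05 [-0.38  0.11  1.4   0.    1.63 -1.46]
```

```bash
python3 -m jog '[[[0,0,0],[0,0,-1],1],[[0,0,0],[0,0,-2],1],[[0,0,0],[0,0,-3.5],1],[[0,0,0],[0,0,-5],1],[[0,0,0],[0,0,-5],1]]'|egrep 'pos|force|width'; python3 -m jog '[[[0,0,0],[0,0,-2],1],[[0,0,0],[0,0,-4],1],[[0,0,0],[0,0,-4],1]]'; python3 go.py 0.538 -0.153 0.26 62
```

```text
tool_pos: [0.537, -0.1535, 0.1843]
wrist_force: [0.7, -0.3, -0.1]
width: 0.0501
time: 11.4
tool_pos: [0.5371, -0.1535, 0.1885]
ee_rot: [3.141, -0.0, 1.084]
wrist_force: [-0.3, 0.1, -0.8]
width: 0.0498
turn [ 0.05 -0.01  0.11] shift [  0.9   0.7 -71.5]
11.4 [ 0.5371 -0.1535  0.1885] [ 1.7995e+02 -1.0000e-02  6.2110e+01] [-0.26  0.14 -0.83] [-0.    0.03 -0.07] 0.0498 [-0.38  0.11  1.38  0.    1.65 -1.46]
```

It comes off freely.

```bash
python3 -m jog '[[[0,0,0],[0,0,-12],1],[[0,0,0],[0,0,-26],1],[[0,0,0],[0,0,-42],1],[[0,0,0],[0,0,-58],1],[[0,0,0],[0,0,-70],1]]'>/dev/null;python3 -m jog '[[[0,0,0],[0,0,0],1],[[0,0,0],[0,0,0],1]]'; python3 go.py 0.515 0.147 0.26 62;  python3 - <<'E'
from h import *
b,d=snap('scene','s4')
c=cv2.resize(b[100:290,170:320],None,fx=3,fy=3,interpolation=cv2.INTER_CUBIC)
cv2.imwrite('pics/c4.png',cv2.convertScaleAbs(c,alpha=1.8)[:,:,::-1])
E
```

```text
time: 12.1
tool_pos: [0.537, -0.1535, 0.2584]
ee_rot: [3.141, -0.0, 1.084]
wrist_force: [0.3, 0.2, -0.4]
width: 0.0501
turn [ 0.05 -0.01  0.11] shift [ 255.3 -160.    -1.7]
12.1 [ 0.537  -0.1535  0.2584] [ 1.7995e+02 -1.0000e-02  6.2110e+01] [ 0.34  0.18 -0.38] [-0.03  0.03 -0.03] 0.0501 [-0.38  0.1   1.25  0.    1.79 -1.46]
```

View pics/c4.png

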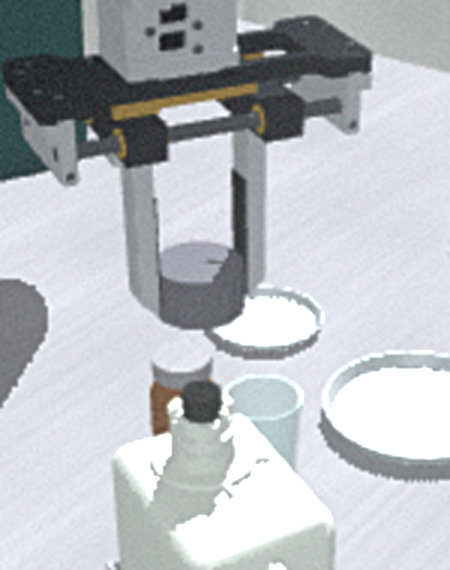

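The cap is off the neck, upright in the fingers. I'll carry it to the dish.

```bash
python3 -m jog '[[[0,0,0],[13,-8,0],1],[[0,0,0],[38,-24,0],1],[[0,0,0],[64,-40,0],1],[[0,0,0],[90,-56,0],1],[[0,0,0],[115,-72,0],1]]'>/dev/null;python3 -m jog '[[[0,0,0],[26,-16,0],1],[[0,0,0],[52,-32,0],1],[[0,0,0],[78,-48,0],1],[[0,0,0],[104,-65,0],1],[[0,0,0],[122,-76,0],1]]'>/dev/null; python3 -m jog '[[[0,0,0],[18,-12,0],1],[[0,0,0],[18,-12,0],1],[[0,0,0],[18,-12,0],1],[[0,0,0],[18,-12,0],1]]'; python3 go.py 0.515 0.147 0.03 62
```

```text
time: 13.55
tool_pos: [0.5145, 0.1463, 0.2577]
ee_rot: [-3.141, 0.001, 1.084]
wrist_force: [0.5, 0.3, 0.1]
width: 0.05
turn [-0.02  0.04  0.08] shift [  1.    0.3 227.7]
13.55 [0.5145 0.1463 0.2577] [-1.7998e+02  4.0000e-02  6.2080e+01] [0.47 0.27 0.07] [0.01 0.03 0.03] 0.05 [ 0.17  0.05  1.31 -0.    1.78 -0.91]
```

```bash
python3 -m jog '[[[0,0,0],[1,0,20],1],[[0,0,0],[1,0,50],1],[[0,0,0],[1,0,80],1],[[0,0,0],[1,0,110],1],[[0,0,0],[1,0,140],1]]'>/dev/null;python3 -m jog '[[[0,0,0],[0,0,25],1],[[0,0,0],[0,0,50],1],[[0,0,0],[0,0,70],1],[[0,0,0],[0,0,82],1],[[0,0,0],[0,0,87],1]]'>/dev/null; python3 -m jog '[[[0,0,0],[0,0,0],1],[[0,0,0],[0,0,0],1],[[0,0,0],[0,0,0],1]]'; python3 go.py 0.515 0.147 0.01 62;  python3 - <<'E'
from h import *
b,d=snap('scene','s5')
c=cv2.resize(b[130:280,240:390],None,fx=4,fy=4,interpolation=cv2.INTER_CUBIC)
cv2.imwrite('pics/c5.png',cv2.convertScaleAbs(c,alpha=1.5)[:,:,::-1])
E
```

```text
time: 14.85
tool_pos: [0.5162, 0.1479, 0.0325]
ee_rot: [3.14, -0.002, 1.084]
wrist_force: [0.9, -0.5, -0.4]
width: 0.0498
turn [ 0.12 -0.1   0.11] shift [-1.4 -0.7 22.5]
14.85 [0.5162 0.1479 0.0325] [ 1.7988e+02 -1.0000e-01  6.2110e+01] [ 0.87 -0.46 -0.43] [-0.04 -0.01 -0.02] 0.0498 [ 0.17  0.16  1.65  0.    1.34 -0.91]
```

View pics/c5.png

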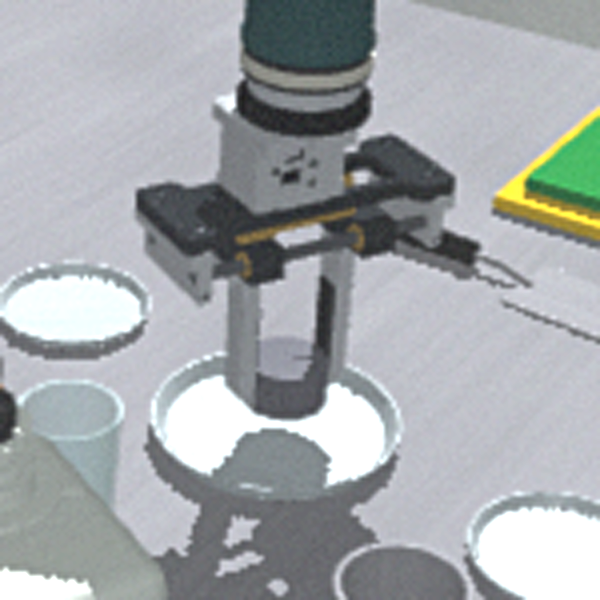

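The cap hovers over the middle of the dish, upright. I'll lower it gently until contact.

```bash
python3 -m jog '[[[0,0,0],[-1,-0.5,5],1],[[0,0,0],[-1,-0.5,10],1],[[0,0,0],[-1,-0.5,15],1],[[0,0,0],[-1,-0.5,19],1],[[0,0,0],[-1,-0.5,20],1]]'>/dev/null; python3 -m jog '[[[0,0,0],[0,0,0],1],[[0,0,0],[0,0,0.5],1],[[0,0,0],[0,0,1],1],[[0,0,0],[0,0,1],1]]'; python3 -m jog '[[[0,0,0],[0,0,0.5],1],[[0,0,0],[0,0,1],1],[[0,0,0],[0,0,1],1]]'
```

```text
time: 15.8
tool_pos: [0.5144, 0.1471, 0.0102]
ee_rot: [3.141, -0.0, 1.084]
wrist_force: [-0.8, 0.3, -0.6]
width: 0.0498
time: 16.1
tool_pos: [0.5143, 0.1471, 0.009]
ee_rot: [-3.142, -0.0, 1.084]
wrist_force: [-0.4, -0.2, -0.5]
width: 0.0502
```

```bash
for i in 1 2; do python3 -m jog '[[[0,0,0],[0,0,0.4],1],[[0,0,0],[0,0,0.8],1],[[0,0,0],[0,0,0.8],1]]' | egrep 'pos|force'; done
```

```text
tool_pos: [0.5143, 0.1471, 0.0083]
wrist_force: [-0.6, -0.4, -0.3]
tool_pos: [0.5143, 0.1471, 0.0083]
wrist_force: [-1.8, -0.3, 4.9]
```

Contact came exactly at the predicted height. I'll ease off, release, and rise.

```bash
python3 -m jog '[[[0,0,0],[0,0,-0.8],1],[[0,0,0],[0,0,-0.8],-0.1],[[0,0,0],[0,0,-0.8],-0.3],[[0,0,0],[0,0,-0.8],-0.6],[[0,0,0],[0,0,-0.8],-0.9]]'; python3 -m jog '[[[0,0,0],[0,0,0],-0.9],[[0,0,0],[0,0,0],-0.9],[[0,0,0],[0,0,0],-0.9],[[0,0,0],[0,0,0],-0.9]]'
```

```text
time: 17.2
tool_pos: [0.5143, 0.1471, 0.0081]
ee_rot: [-3.141, 0.0, 1.084]
wrist_force: [-1.0, -0.0, 0.2]
width: 0.0723
time: 17.6
tool_pos: [0.5143, 0.1471, 0.0082]
ee_rot: [-3.142, -0.0, 1.084]
wrist_force: [0.6, -0.3, 0.0]
width: 0.0895
```

```bash
python3 -m jog '[[[0,0,0],[0,0,-10],-0.9],[[0,0,0],[0,0,-30],-0.9],[[0,0,0],[0,0,-60],-0.9],[[0,0,0],[0,0,-100],-0.9],[[0,0,0],[0,0,-140],-0.9]]'>/dev/null; python3 -m jog '[[[0,0,0],[0,0,-40],-0.9],[[0,0,0],[-40,0,-60],-0.9],[[0,0,0],[-80,0,-60],-0.9],[[0,0,0],[-120,0,-60],-0.9],[[0,0,0],[-120,0,-60],-0.9]]';python3 -m jog '[[[0,0,0],[0,0,0],-0.9],[[0,0,0],[0,0,0],-0.9],[[0,0,0],[0,0,0],-0.9]]'; python3 - <<'E'
from h import *
b,d=snap('top','t6')
q=cloud('top',d,180,276,170,262);k=q[(q[:,2]>.024)&(q[:,2]<.05)];print('cap',len(k),np.median(k,0),cv2.minEnclosingCircle(np.float32(k[:,:2])),k[:,2].std(),np.percentile(k[:,2],[5,95]))
k=q[(q[:,2]>.009)&(q[:,2]<.018)];print('dish',len(k),cv2.minEnclosingCircle(np.float32(k[:,:2])))
cv2.imwrite('pics/c6.png',cv2.resize(b[100:300,150:420],(800,592))[:,:,::-1])
E
```

```text
time: 18.6
tool_pos: [0.4569, 0.0381, 0.2098]
ee_rot: [3.139, 0.0, 1.079]
wrist_force: [0.2, 0.9, -0.4]
width: 0.0896
time: 18.9
tool_pos: [0.4585, 0.0419, 0.2081]
ee_rot: [-3.141, -0.0, 1.086]
wrist_force: [0.1, 0.2, -0.1]
width: 0.0891
  return _methods._mean(a, axis=axis, dtype=dtype,
  ret = um.true_divide(
  ret = _var(a, axis=axis, dtype=dtype, out=out, ddof=ddof,
  arrmean = um.true_divide(arrmean, div, out=arrmean,
  ret = ret.dtype.type(ret / rcount)
Traceback (most recent call last):
IndexError: index -1 is out of bounds for axis 0 with size 0
```

```bash
python3 - <<'E'
from h import *
b,d=snap('scene','s6')
u0,v0=278,205
q=cloud('scene',d,260,360,190,270);s=(np.hypot(q[:,0]-.515,q[:,1]-.147)<.09)
k=q[s&(q[:,2]>.027)&(q[:,2]<.05)];print('cap',len(k))
if len(k):print(np.median(k,0),cv2.minEnclosingCircle(np.float32(k[:,:2])),np.percentile(k[:,2],[5,95]))
k=q[s&(q[:,2]>.009)&(q[:,2]<.018)];print('dish',cv2.minEnclosingCircle(np.float32(k[:,:2])))
cv2.imwrite('pics/c6.png',np.hstack([cv2.resize(b[120:420,200:460],None,fx=1.5,fy=1.5),cv2.resize(np.load('pics/t6.npz')['p'][60:360,150:420],None,fx=1.5,fy=1.5)])[:,:,::-1])
E
```

```text
cap 206
[0.5178001  0.14287426 0.0321869 ] ((0.518138587474823, 0.14689680933952332), 0.02736227959394455) [0.02885489 0.03442532]
dish ((0.5135254859924316, 0.14603164792060852), 0.07955405116081238)
```

View pics/c6.png

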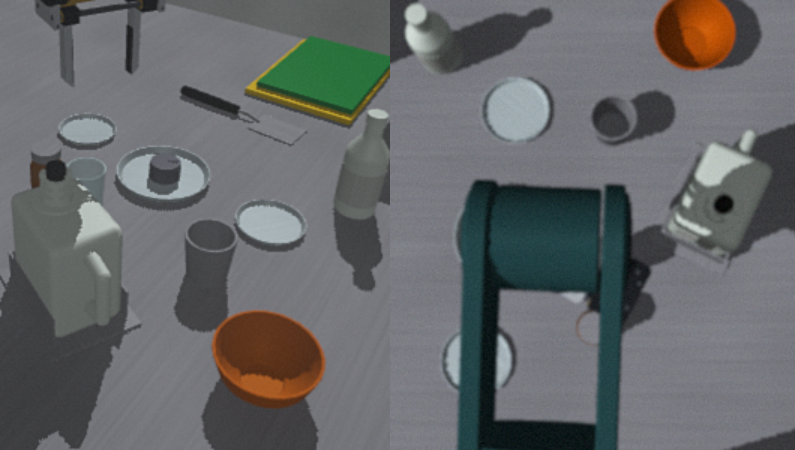

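The cap stands upright at the dish centre (its top at 32 mm, which is 3 + 29). The bystanders are standing and the arm is clear.

```bash
python3 -c "
from bench import close_job
print(close_job())"
```

```text
the job is handed in; nothing more can be done
None
```

I opened the jug, set the cap right way up in the middle of the large dish, released it, and handed the job in at about 19 s of the 70 s allowed. No verdict was reported.

- **Opening:** I pressed the cap onto its stop at about 15 N, some 4.2 mm down. I kept it pressed (13–16 N at every reading) while turning it 62° anticlockwise, then let it up slowly and lifted it off with almost no resistance.
- **Placing:** The cap touched the dish floor at the predicted height with about 5 N, and I eased off before opening the fingers.
- **Last checks:** The scene camera puts the cap about 5 mm from the dish centre with its top at 32 mm, which matches standing flat on the floor. The dish moved about 2 mm or less, which is within calibration error. The wrist force was near zero and the arm was clear of everything.
- **What did not work:** My final top-camera measurement failed because the arm blocked its view of the dish, so the cap check comes from the scene camera alone. I checked the tumbler, jar and steel cup by eye only; they were standing, apparently where they began.

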